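# Load the drilling tray and hold the index pin out

### The arm

A 6-joint arm with a two-finger parallel gripper is mounted at the origin on the work surface. World frame = base frame: x ahead of the robot, y to its left, z up, the work surface at z = 0. Lengths are in m, angles in degrees, forces in N, time in s.
With the tool pointing down it reaches from about 0.275 to 0.875 m from the base axis. Payload 12.5 kg.
Tool frame: the origin (TCP) lies at the centre of the arm's flange, where the gripper is bolted on; the fingertips stand 173 mm ahead of it and the grasp point (between the pads) lies 155 mm ahead of it (manip.tip_extent is the distance from the TCP to the fingertips, in m); z points along the fingers, y is the direction in which the jaws open and shut (so a half turn about z gives the same grasp; the last joint's range is limited). The gripper opens to 85 mm and grips with 20 to 120 N. Pads are 22 mm wide; open, the fingers measure 114 mm over their backs; the gripper's body (76 mm by 85 mm) begins 54 mm behind the grasp point. The pads swing forward as they close: fully open they stand 13 mm farther back than shut.
Start: joints at [-77.957, 20.094, 94.641, -0, 65.266, -4.847], TCP at [0.16, -0.526, 0.405] pointing down, gripper open.
Joint ranges: [-157.81, 157.81], [-45, 120.19], [0.68, 151.7], [-89.99, 269.99], [4.06, 180], [-164.3, 164.3]. Speed limits (degrees/s): [127.2, 127.2, 159.86, 180, 180, 180].

### API

Orientations are given as a 3x3 rotation matrix whose columns are the frame's x, y, z axes.
In Python, from workcell import manip, imaging, job, monitor gives the robot as it stands. Calls block until the motion is done:
- manip.reach(position, orientation): joint-space move of the TCP to a pose.
- manip.movel(position, speed=0.15, orientation=None): straight line of the TCP; orientation=None keeps the orientation; speed is the mean speed in m/s.
- manip.move_j(angles): joint-space move.
- manip.set_gripper(opening, newtons=None): finger opening in m; newtons is the grip in N (None keeps the last); returns when the fingers have stopped.
- manip.dwell(seconds).
- manip.solve_ik(position, orientation): joint angles nearest the present ones, or None.
- imaging.grab_frame(name): name is "side" or "top" or "wrist"; returns (picture, depth): 480x640x3 uint8, blue, green, red; 480x640 float32, m along the optical axis (not along the pixel's ray), 0 where there is no reading.
- imaging.calibration(name): a dict with "camera_matrix" (3x3 intrinsics, pixels), "rvec" (rotation vector, rad) and "tvec" (3), from world to camera coordinates, as OpenCV has them. Camera axes: x right, y down, z forward; pixel columns grow to the right and rows downward; lengths in m; the calibration is good to about 2 mm. A picture is of the moment at which its call begins: read the wrist's pose just before it. calibration takes no time and is no camera call; for the wrist camera it gives the pose at the moment of the call.
A pose or a line that the arm cannot do raises manip.MotionError and nothing moves.
- job.job_done(): hands the job in, once; it reports no verdict.
Readings, each from a call of its own:
- monitor.read_clock(): time.
- monitor.read_joints(): joint angles.
- monitor.read_dq(): joint speeds.
- monitor.read_joint_efforts(): joint torques, N m.
- monitor.read_ee_pos(): TCP position.
- monitor.read_ee_rot(): TCP orientation.
- monitor.read_wrist_force(): force on the tool from outside, world axes, zero at the start.
- monitor.read_moment(): the same for the moment, N m.
- monitor.read_gripper_width(): finger opening in m.
Only numpy, scipy, OpenCV 4.12 (cv2) and the standard library are available. Lean on these libraries where they do the work, as an engineer would, in place of code of your own. Each camera call takes 0.05 s, during which the arm holds its last target. There are 200 camera calls.

### The job

Slide the yellow tray with its two aluminium blanks into the blue slotted holder on the round indexing table, fully home against the back stop, with the blanks still in it. Then pull the red knob of the sprung index pin straight up as far as it goes, so that the pin is clear of its hole, and finish while holding it there so that I can turn the table. Do not spill or tip the tray and leave the other things on the bench alone.

Things in the scene. Friction and masses are not known exactly. Their poses are not given: they have to be found in the camera images.
- tray_handle (a point): Handle of the loose yellow tray (about 0.35 kg): black upright board along the tray's middle, 12 mm thick (y), 70 long (x); top 78 mm above the tray's underside, the black part 46 high. Point on its mid-plane, 63 mm above the tray's underside. x along tray and handle, z up; same both ways round. Starts flat on the bench before the holder's mouth, up to 0.8 rad askew to it.
- tray_base (a point): Centre of the tray's underside. The base plate is 140 long (x), 110 wide (y), 4 mm thick; it stands out 10 mm as a flange beyond the walls on both long sides. Walls 26 mm high over all, 90 mm over their outsides; a yellow middle wall under the handle parts two bays.
- tray_home (a point): Where the tray_handle point is when the tray is fully home in the holder. Fixed to the indexing table, which stays put. x = the way the tray slides in, z up. The table's round steel plate, radius 125 mm, is centred below; its top, on which the tray slides, is 63 mm below this point, 28 mm above the bench. The index pin is 112 mm from here along +x, on a grey bracket.
- mouth (a point): Middle of the holder's mouth, on the plate's top, between the front ends of two blue rails; x as for tray_home, 30 mm before it. Rails run 100 mm along +x, 114 mm apart inside; lips on them reach 8 mm inwards (98 mm apart), underside 8 mm above the plate, over the tray's flange: the tray only enters level from -x. Flared guides 13 mm high widen the mouth over the last 30 mm.
- back_stop (a point): Middle of the foot of the back stop's face, on the plate's top, 100 mm past the mouth: blue wall 24 mm high across the holder; the tray's front end meets it when home.
- pull_knob (a point): Red upright round knob with black rings on the index pin, beyond the back stop; 26 mm diameter, 40 high. Point at its centre, 90 mm above the bench when seated. Its underside is then 4 mm above a brass bushing (20 mm diameter) and 11 mm above the grey bracket arm (30 mm wide). Moves straight up and down only, against a spring; springs back when let go. x as for tray_home.
- index_pin (a joint): Lift of the index pin and its knob in m: 0 = seated in its hole in the round plate (10 mm deep), 0.018 = fully up against its stop, its tip 8 mm above the plate. The spring pulls down with about 5 N at 0 and 10 N at 0.018.
- blank1_mid (a point): Aluminium blank, 50 x 27 x 18 mm, 66 g, lying loose in one bay of the tray on its base plate; point at its centre.
- blank2_mid (a point): The same kind of blank, in the other bay; point at its centre.
- tape_roll: Bystander: roll of paper tape lying flat, 90 mm diameter, 24 mm high; origin at the centre of its underside.
- glue_bottle: Bystander: white bottle with orange cap, 44 mm diameter, 95 mm high; origin at the centre of its underside.
- bit_case: Bystander: grey case 70 x 100 x 32 mm; origin at the centre of its underside.
- screwdriver: Bystander: red-handled screwdriver lying on the bench; origin under its middle.
Things that resemble listed ones, but are neither listed nor needed, are in the scene too. Of the things shaped like the part that bears tray_handle, the yellow one is meant.

How it is judged:
By the outcome, as a careful person would: the job done as asked, in the order asked, and still so for the second after the job is handed in, while the arm keeps its last pose, push and grip.
It also fails if it takes over 54 s, if anything falls off the work surface, if the arm or the gripper's body presses on something with over 40 N, if the wrist force passes 120 N, or if a joint passes its speed limit or range.

## Working session

There is one attempt and no reset: what is moved stays moved. The work goes in short steps, each a Python script; the robot and the scene stay as the last script left them, time stands still between calls to the robot, and variables do not carry over. Pictures are saved under pics/ and viewed, about 8 in all and at most 12, crops included, and the job is handed in when it is done.

```bash
ls; mkdir -p pics; python3 - <<'E'
from workcell import manip, imaging, job, monitor
import cv2, numpy as np
a,d=imaging.grab_frame("top"); b,e=imaging.grab_frame("side")
cv2.imwrite("pics/top.png",a); cv2.imwrite("pics/side.png",b)
np.savez("f0.npz",a=a,d=d,b=b,e=e)
for n in("top","side"):
    c=imaging.calibration(n);R=cv2.Rodrigues(np.array(c["rvec"]))[0];print(n,c["camera_matrix"],R.round(3),(-R.T@np.array(c["tvec"]).ravel()).round(3))
print(monitor.read_clock(),(d>0).mean(),(e>0).mean())
E
```

```text
pics
top [[552.60909457   0.         314.84597324]
 [  0.         552.60909457 244.3412144 ]
 [  0.           0.           1.        ]] [[ 0.029 -1.    -0.007]
 [-0.994 -0.028 -0.106]
 [ 0.106  0.01  -0.994]] [ 0.401 -0.223  1.395]
side [[491.3188333    0.         319.47159521]
 [  0.         491.3188333  232.34152435]
 [  0.           0.           1.        ]] [[ 0.967 -0.254 -0.015]
 [-0.165 -0.58  -0.798]
 [ 0.194  0.774 -0.603]] [ 0.287 -1.15   0.824]
0.1 0.9961002604166667 0.9959375
```

View pics/top.png

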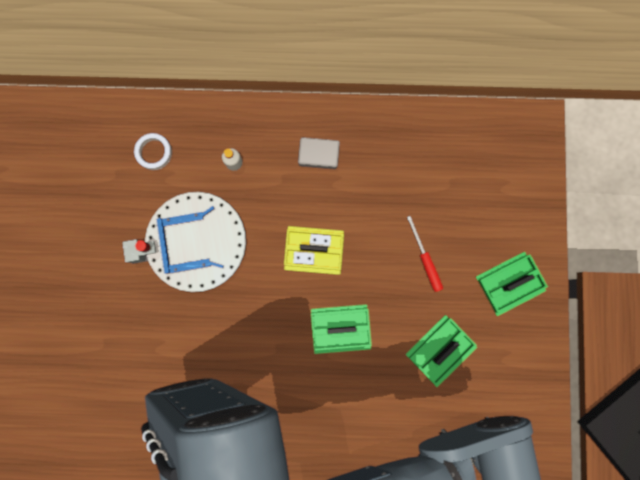

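View pics/side.png

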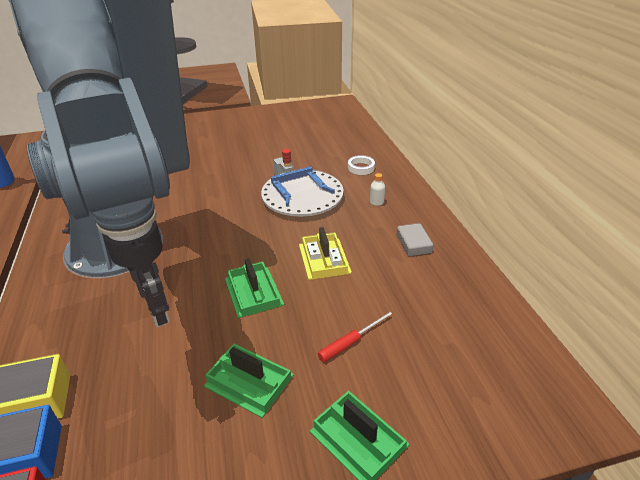

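The yellow tray is at top px (314,250), with two blanks in it. The three green trays at (341,330), (441,350) and (512,283) are look-alikes. The holder is at (195,242) with its mouth to the right (world −y), and the red knob is at (142,246). Next I'll measure these and take one enlarged crop to confirm.

```bash
cat > h.py <<'E'
from workcell import manip, imaging, job, monitor
import cv2, numpy as np
def ray(n,uv,z,c=None):
    c=c or imaging.calibration(n);R=cv2.Rodrigues(np.array(c["rvec"],float))[0];t=np.array(c["tvec"],float).ravel()
    p=cv2.undistortPoints(np.array(uv,float).reshape(-1,1,2),np.array(c["camera_matrix"]),None).reshape(-1,2)
    d=np.c_[p,np.ones(len(p))]@R; o=-R.T@t
    z=np.broadcast_to(z,len(p))
    return (o+d*((z-o[2])/d[:,2])[:,None])
def big(m,k=1):
    cs=cv2.findContours(m.astype(np.uint8),0,cv2.CHAIN_APPROX_NONE)[0]
    return sorted(cs,key=cv2.contourArea)[::-1][:k]
def rect(P):
    (c,(w,h),a)=cv2.minAreaRect((P[:,:2]*1000).astype(np.float32))
    if w<h: w,h,a=h,w,a+90
    return np.array(c)/1000,w,h,(a+90)%180-90
def down(yaw):  # tool z down; tool y (jaw) = perpendicular to direction yaw
    c,s=np.cos(yaw),np.sin(yaw)
    return np.array([[c,s,0],[s,-c,0],[0,0,-1.]])
E
python3 - <<'E'
from h import *
f=np.load("f0.npz");a=f["a"]
hsv=cv2.cvtColor(a,cv2.COLOR_BGR2HSV);H,S,V=hsv[...,0],hsv[...,1],hsv[...,2]
roi=np.zeros(H.shape,bool);roi[170:300,110:360]=1
y=roi&(abs(H.astype(int)-30)<6)&(S>150)&(V>120)
print("tray",rect(ray("top",big(y)[0],0.004)))
k=np.zeros_like(roi);k[235:265,292:338]=1
k&=(V<60); print("handle",rect(ray("top",big(k)[0],0.078)))
w=roi&(S<50)&(V>150);w[:,:150]=0;w[:,255:]=0
blue=roi&(abs(H.astype(int)-107)<10)&(S>120)
hull=cv2.convexHull(big(w)[0]);P=ray("top",hull,0.028)[:,:2]
c,r=cv2.minEnclosingCircle((P*1000).astype(np.float32));print("plate",c,r, cv2.fitEllipse((P*1000).astype(np.float32)))
red=roi&((H<6)|(H>174))&(S>150);red[:,170:]=0
m=cv2.moments(big(red)[0]);print("knob",ray("top",[m["m10"]/m["m00"],m["m01"]/m["m00"]],0.105),m["m00"])
print("blue",rect(ray("top",np.argwhere(blue)[:,::-1],0.045)))
cv2.imwrite("pics/crop.png",cv2.resize(a[180:300,110:360],None,fx=3.2,fy=3.2,interpolation=2))
E
```

```text
tray (array([ 0.53440692, -0.20618008]), 144.89207458496094, 112.5020980834961, 86.87030029296875)
handle (array([ 0.52785016, -0.20703345]), 55.0968132019043, 2.2136919498443604, 87.2000961303711)
plate (545.739013671875, 89.6385498046875) 125.83349609375 ((545.9005126953125, 89.56568908691406), (249.2816162109375, 250.772705078125), 102.02467346191406)
knob [[0.52355386 0.19665471 0.105     ]] 91.5
blue (array([0.54346014, 0.10106187]), 148.5218963623047, 138.35536193847656, 11.330806732177734)
```

View pics/crop.png

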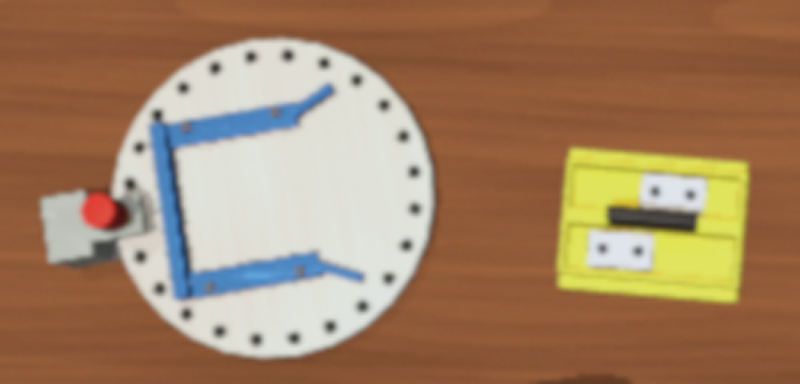

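The crop confirms it: the yellow tray holds both blanks, and the holder opens to the right with the knob behind its back stop. I'll go above both and look with the wrist camera.

```bash
python3 - <<'E'
from h import *
for y0 in (87,101.5):
  for p in ([.534,-.207,.40],[.546,.0896,.40],[.5236,.197,.27]):
    for k in (0,180):
        print(y0+k,p,np.round(manip.solve_ik(p,down(np.radians(y0+k))),0))
hs=[]
for i,(p,y0) in enumerate([([.534,-.207,.40],87),([.552,.06,.47],101.5)]):
    manip.reach(p,down(np.radians(y0)))
    c=imaging.calibration("wrist");a,d=imaging.grab_frame("wrist")
    np.savez(f"w{i}.npz",a=a,d=d,**c); hs.append(a)
    R=cv2.Rodrigues(np.array(c["rvec"]))[0];print(R.round(3),(-R.T@np.array(c["tvec"]).ravel()).round(3),c["camera_matrix"][0])
cv2.imwrite("pics/w.png",cv2.resize(np.vstack(hs),None,fx=.62,fy=.62))
print(monitor.read_clock(),monitor.read_joints())
E
```

```text
87 [0.534, -0.207, 0.4] [-26.  23.  91.  -0.  66. -23.]
267 [0.534, -0.207, 0.4] [-26.  23.  91.  -0.  66. 157.]
87 [0.546, 0.0896, 0.4] [ 4. 21. 94. -0. 65.  7.]AttributeError: 'NoneType' object has no attribute 'rint'

The above exception was the direct cause of the following exception:

Traceback (most recent call last):
TypeError: loop of ufunc does not support argument 0 of type NoneType which has no callable rint method
```

The first solution, with joint 6 near zero, is good for both yaws.

```bash
python3 - <<'E'
from h import *
print(manip.solve_ik([.5236,.197,.245],down(np.radians(101.5))))
hs=[]
for i,(p,y0) in enumerate([([.534,-.207,.40],87),([.552,.06,.47],101.5)]):
    manip.reach(p,down(np.radians(y0)))
    c=imaging.calibration("wrist");a,d=imaging.grab_frame("wrist")
    np.savez(f"w{i}.npz",a=a,d=d,**c); hs.append(a)
    R=cv2.Rodrigues(np.array(c["rvec"]))[0];print(R.round(3),(-R.T@np.array(c["tvec"]).ravel()).round(3),c["camera_matrix"][0])
cv2.imwrite("pics/w.png",cv2.resize(np.vstack(hs),None,fx=.62,fy=.62))
print(monitor.read_clock(),monitor.read_joints())
E
```

```text
[ 1.58504642e+01  3.32047545e+01  1.00107364e+02 -2.54444375e-14
  4.66878812e+01  4.35046422e+00]
[[ 0.999 -0.054 -0.   ]
 [-0.052 -0.963  0.265]
 [-0.014 -0.264 -0.964]] [ 0.537 -0.142  0.371] [351.75359521   0.         331.29306969]
[[ 0.98   0.198 -0.001]
 [ 0.192 -0.945  0.265]
 [ 0.052 -0.26  -0.964]] [0.539 0.124 0.44 ] [351.75359521   0.         331.29306969]
3.0667 [ 1.27622255e+00  1.73148859e+01  8.91210777e+01 -1.54960006e-02
  7.36089724e+01 -1.01177965e+01]
```

View pics/w.png

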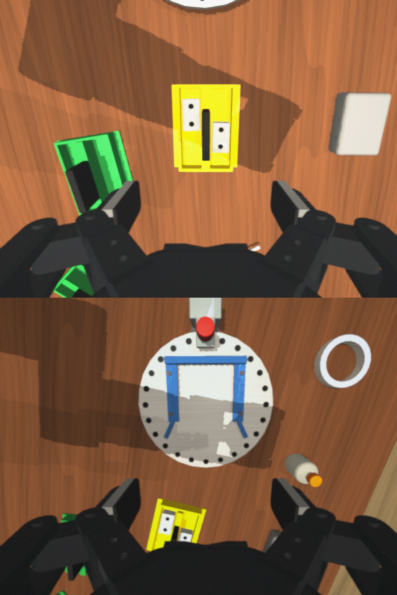

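Wrist views: the tray is in the upper picture at about (206,128), and the holder with its red knob is in the lower one at (206,400) and (206,327). I'll get positions from wrist depth and colour.

```bash
cat >> h.py <<'E'
def cloud(f):
    d=f["d"];v,u=np.indices(d.shape);K=f["camera_matrix"];R=cv2.Rodrigues(f["rvec"])[0]
    p=np.stack([(u-K[0,2])/K[0,0]*d,(v-K[1,2])/K[1,1]*d,d],-1)-f["tvec"].ravel()
    return p@R
def hsv(a): return [x.astype(int) for x in cv2.split(cv2.cvtColor(a,cv2.COLOR_BGR2HSV))]
E
python3 - <<'E'
from h import *
f=np.load("w0.npz");P=cloud(f);H,S,V=hsv(f["a"])
win=np.zeros(H.shape,bool);win[120:290,260:400]=1
k=win&(V<70)&(P[...,2]>.06);q=P[k];print("handle",rect(q),np.percentile(q[:,2],[5,50,95]),len(q))
y=win&(abs(H-30)<6)&(S>150)
fl=y&(abs(P[...,2]-.004)<.006);print("flange",rect(P[fl]),np.median(P[fl][:,2]))
g=np.load("w1.npz");P=cloud(g);H,S,V=hsv(g["a"])
win=np.zeros(H.shape,bool);win[0:290,200:460]=1
b=win&(abs(H-107)<12)&(S>110);q=P[b];print("blue",rect(q),np.percentile(q[:,2],[5,25,50,75,95]))
for yaw in (100.5,101,101.5,102):
    t=np.radians(yaw);e=np.array([np.cos(t),np.sin(t)]);n=np.array([-e[1],e[0]])
    o=np.array([.5459,.0896]);s=(q[:,:2]-o)@e;l=(q[:,:2]-o)@n
    r=[]
    for s0,s1 in((-28,-5),(-5,20),(20,50)):
        for sg in(1,-1):
            m=(s>s0/1e3)&(s<s1/1e3)&(sg*l>0)&(q[:,2]>.03);r.append(np.percentile(l[m]*1e3,[3,97]).round(1))
    print(yaw,*r)
bs=(abs(l)<.03)&(s>.05);print("stop s,z",np.percentile(s[bs],[3,97]),np.percentile(q[bs,2],[50,95]))
w=win&(S<60)&(abs(P[...,2]-.028)<.008);print("platez",np.median(P[w][:,2]))
red=win&((H<6)|(H>174))&(S>150);Q=P[red];T=Q[Q[:,2]>.1];print("knob top",(T.min(0)+T.max(0))/2,T.max(0)-T.min(0),len(T))
# plate circle from hull
pl=win&(abs(P[...,2]-.028)<.008);h=P[pl];Z=cv2.convexHull((h[:,:2]*1000).astype(np.float32));print(cv2.minEnclosingCircle(Z))
E
```

```text
handle (array([ 0.53438214, -0.1906526 ]), 97.84561157226562, 7.854794502258301, 86.90925598144531) [0.07823654 0.07963431 0.08071082] 800
flange (array([ 0.5333446 , -0.21324445]), 150.61854553222656, 112.9389877319336, 86.89680480957031) 0.005658989566318102
blue (array([0.54380707, 0.10039889]), 153.4380645751953, 140.9343719482422, 11.382911682128906) [0.0414837  0.04238713 0.04320879 0.05283541 0.05438066]
100.5 [50.7 67.7] [-66.4 -49.8] [51.4 68.2] [-66.2 -49.4] [ 1.  68.7] [-65.9 -48.7]
101 [50.9 67.8] [-66.3 -49.7] [51.3 68.2] [-66.3 -49.4] [ 0.7 68.4] [-66.3 -49. ]
101.5 [51.1 68. ] [-66.2 -49.5] [51.2 68. ] [-66.4 -49.6] [ 0.4 68.2] [-66.6 -49.3]
102 [51.3 68.2] [-66.1 -49.3] [51.2 68.1] [-66.5 -49.7] [ 0.1 67.8] [-66.9 -49.5]
stop s,z [0.07002901 0.08043299] [0.05348228 0.05482053]
platez 0.029637689300103732
knob top [0.5240264  0.16725701 0.27050454] [0.02897472 0.08693401 0.33971287] 804
((544.7216796875, 96.63005065917969), 131.41177368164062)
```

```bash
cat >> h.py <<'E'
TH=np.radians(101.4);E_=np.array([np.cos(TH),np.sin(TH)]);N_=np.array([-E_[1],E_[0]])
HOME=np.array([.5459,.0896])+.0008*N_
def at(s,z,l=0): return [*(HOME+s*E_+l*N_),z]
E
python3 - <<'E'
from h import *
R=down(np.radians(86.9));p=[.5335,-.208]
manip.reach([*p,.30],R)
manip.movel([*p,.218],.12)
manip.set_gripper(0.0,60);print(monitor.read_gripper_width(),monitor.read_wrist_force())
manip.movel([*p,.29],.08)
manip.movel(at(-.165,.29),.12,down(TH))
manip.movel(at(-.165,.2475),.08)
print(monitor.read_wrist_force(),monitor.read_moment(),monitor.read_ee_pos(),at(-.165,.2475))
c=imaging.calibration("wrist");a,d=imaging.grab_frame("wrist");np.savez("w2.npz",a=a,d=d,**c)
b,e=imaging.grab_frame("side")
cv2.imwrite("pics/w2.png",np.hstack([cv2.resize(a,None,fx=.62,fy=.62),cv2.resize(b[120:280,220:380],(298,298))]))
print(monitor.read_clock())
E
```

```text
0.011076768683934523 [-0.21231183 -0.3361865   3.36283118]
[-0.18085829 -0.86277407 -3.10569728] [-0.05932218  0.01072209  0.01318278] [ 0.57772385 -0.07227683  0.24706722] [np.float64(0.5777292442228585), np.float64(-0.0723028696848874), 0.2475]
8.95
```

View pics/w2.png

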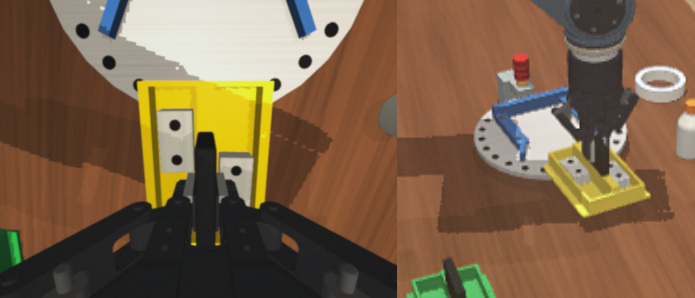

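The tray is held level (front edge near (206,83)), both blanks are in it, and it faces the mouth. I'll check height and lateral alignment in numbers.

```bash
python3 - <<'E'
from h import *
f=np.load("w2.npz");P=cloud(f);H,S,V=hsv(f["a"])
y=(abs(H-30)<7)&(S>140);b=(abs(H-107)<12)&(S>110)
s=(P[...,:2]-HOME)@E_*1e3;l=(P[...,:2]-HOME)@N_*1e3;z=P[...,2]*1e3
print("blue l",[np.percentile(l[b&(k*l>0)&(s>-60)&(s<-25)],[2,50,98]).round(1) for k in(1,-1)])
yf=y&(z<45)
for s0 in range(-170,-80,10):
    m=yf&(s>s0)&(s<s0+10)
    if m.sum()>20:
        lft=m&(l>46);rgt=m&(l<-46)
        print(s0,np.percentile(l[m],[.5,99.5]).round(1),m.sum(),np.median(z[lft]).round(1),np.median(z[rgt]).round(1))
print("s front",np.percentile(s[y],99.8)); w=(S<60)&(abs(z-28)<6)&(s>-100);print("plate z",np.median(z[w]))
E
```

```text
blue l [array([60.6, 68.2, 76.6]), array([-77.2, -69.1, -61.4])]
-170 [-54.3  55.5] 392 34.6 34.5
-160 [-54.   55.6] 726 34.7 34.7
-150 [-54.   55.4] 1530 34.8 34.7
-140 [-54.   55.4] 1720 34.9 34.6
-130 [-54.   55.4] 1771 34.8 34.9
-120 [-54.   55.4] 2593 34.9 34.7
-110 [-53.6  55.2] 3156 34.9 34.6
-100 [-56.1  58. ] 978 34.6 34.7
s front -94.1036251747225
plate z 29.568307436156744
```

Flange underside is about 1.2 mm over the plate, yaw is good, and it sits about 1 mm to the left. I'll shift it and slide in, watching the force.

```bash
python3 - <<'E'
from h import *
f0=np.array(monitor.read_wrist_force());L=-.001
manip.movel(at(-.12,.2475,L),.08)
def F():
    f=np.array(monitor.read_wrist_force())-f0;return np.round([f[:2]@E_,f[:2]@N_,f[2]],1)
for s in [-.08,-.06,-.045,-.03,-.02,-.012,-.007,-.005]+list(np.arange(-.004,.0061,.001)):
    manip.movel(at(s,.2475,L),.06 if s<-.01 else .02); q=F()
    e=np.array(monitor.read_ee_pos());print(round(s*1e3),q,round(float((e[:2]-HOME)@E_*1e3),1))
    if q[0]<-14 or abs(q).max()>25: break
print(monitor.read_clock(),monitor.read_moment())
a,d=imaging.grab_frame("top");c=imaging.calibration("wrist");w,dw=imaging.grab_frame("wrist");np.savez("w3.npz",a=w,d=dw,**c)
cv2.imwrite("pics/t3.png",np.hstack([cv2.resize(w,None,fx=.62,fy=.62),cv2.resize(a[190:295,115:255],(397,298))]))
E
```

```text
-80 [-0.3 -1.  -1.3] -80.1
-60 [ 0.4 -0.6 -0.6] -59.7
-45 [ 0.3 -0.7 -0.1] -44.6
-30 [-0.  -0.7 -0.4] -29.6
-20 [ 0.5  0.5 -1.2] -19.6
-12 [ 0.2 -1.   0.6] -11.7
-7 [ 0.3 -0.2 -0.7] -6.9
-5 [-0.5 -0.1 -0.8] -4.9
-4 [ 0.4 -0.3 -0.5] -4.0
-3 [ 0.9 -1.  -0.2] -3.0
-2 [ 0.8 -0.  -1. ] -1.9
-1 [-0.5 -1.1 -1. ] -1.0
0 [-5.4 -0.6 -0.9] -0.4
1 [-11.4   0.9   1.9] 0.0
2 [-17.    2.4   4.4] 0.4
14.7667 [-3.12049509 -0.1542083   0.06803405]
```

View pics/t3.png

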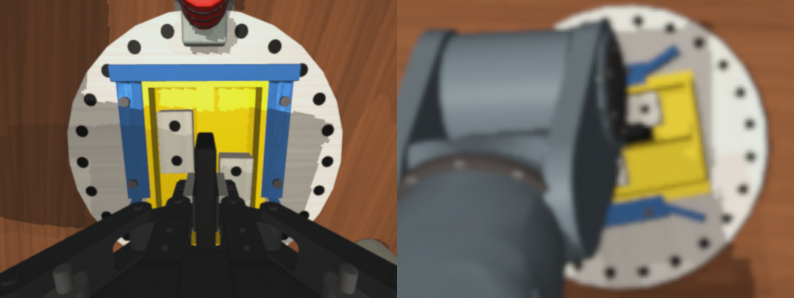

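The tray front meets the back stop at the expected place (contact at s≈0, push 17 N), blanks in. Set it down, release, and look from above for both tray and knob.

```bash
python3 - <<'E'
from h import *
L=-.001
for z in (.2470,.2465,.2460,.2455):
    manip.movel(at(.0015,z,L),.02);f=monitor.read_wrist_force();print(z,np.round(f,1))
    if f[2]>6: break
manip.set_gripper(.05); manip.dwell(.2)
manip.movel(at(.0,.33,L),.12)
manip.reach(at(.045,.40),down(TH))
c=imaging.calibration("wrist");w,dw=imaging.grab_frame("wrist");np.savez("w4.npz",a=w,d=dw,**c)
cv2.imwrite("pics/w4.png",w);print(monitor.read_clock())
P=cloud(dict(d=dw,**c));H,S,V=hsv(w)
s=(P[...,:2]-HOME)@E_*1e3;l=(P[...,:2]-HOME)@N_*1e3;z=P[...,2]*1e3
y=(abs(H-30)<7)&(S>140)&(z<62);print("yellow front s",np.percentile(s[y],[99,99.7]))
b=(abs(H-107)<12)&(S>110)&(abs(l)<30)&(s>50);print("stop s",np.percentile(s[b],[1,3,50]))
r=((H<6)|(H>174))&(S>150)&(abs(l)<40)&(s>70);t=r&(z>108)&(z<116)
for n,v in(("s",s),("l",l),("z",z)): print(n,np.percentile(v[t],[1,50,99]).round(1),t.sum())
cs=big(t)[0];(u,rr)=cv2.minEnclosingCircle(cs);K=ray("wrist",u,.11,c)[0];print("knob px",u,rr,K,(K[:2]-HOME)@E_,(K[:2]-HOME)@N_)
E
```

```text
0.247 [ -0.1 -14.4   2.3]
0.2465 [  0.6 -14.5   3.6]
0.246 [  1.3 -15.1   2.6]
0.2455 [  1.8 -15.8   2.5]
17.8583
yellow front s [69.19413729 69.37878719]
stop s [53.63324835 56.27429371 77.07459818]
s [100.6 112.3 123.4] 957
l [-11.1   0.2  11.6] 957
z [110.  111.6 113.3] 957
knob px (331.9007873535156, 140.02919006347656) 17.72043800354004 [0.52262203 0.19946098 0.11      ] 0.11229461285870085 0.0003038974853238866
```

View pics/w4.png

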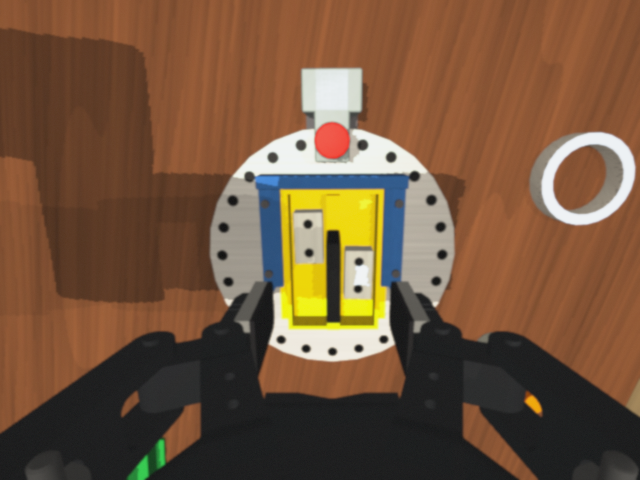

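The tray lies in the holder with both blanks in their bays (rear edge y≈325, front under the stop at y≈188). The knob at (332,140) is at s=112.3, l=0.3 mm. Before going to the knob I'll check rear edge and levelness from the same frame.

```bash
python3 - <<'E'
from h import *
f=np.load("w4.npz");P=cloud(f);H,S,V=hsv(f["a"])
s=(P[...,:2]-HOME)@E_*1e3;l=(P[...,:2]-HOME)@N_*1e3;z=P[...,2]*1e3
y=(abs(H-30)<9)&(S>120)&(abs(l)<60)
print("rear",np.percentile(s[y],[.1,.5,1,2]),"l",np.percentile(l[y],[.5,99.5]))
for s0 in range(-70,70,20):
    m=y&(s>s0)&(s<s0+20)&(z<45);m2=y&(s>s0)&(s<s0+20)&(z>48)&(abs(l)>38)
    print(s0,m.sum(),np.median(z[m]).round(1),m2.sum(),np.median(z[m2]).round(1))
b=(abs(H-107)<12)&(S>110)&(abs(l)<30)&(s>50)
print("stop tops",np.percentile(s[b&(z>51)],[1,5,50,95]))
pl=(S<60)&(abs(z-28)<5)&(s>-120)&(s<-80);print("plate",np.median(z[pl]),"blanks:")
k=(V<60)&(z>85)&(abs(l)<12)&(abs(s)<45);print("handle",np.percentile(s[k],[1,99]),np.median(z[k]),np.median(l[k]))
E
```

```text
rear [-69.09217219 -68.45969973 -67.85017798 -66.71016089] l [-53.95767687  51.73718007]
-70 1448 34.1 194 55.5
-50 990 33.8 188 55.6
-30 769 33.8 197 55.6
-10 342 33.9 206 55.5
10 885 33.8 224 55.6
30 1053 33.8 230 55.4
50 1048 33.7 255 55.5
stop tops [53.60972613 71.6465367  77.02938368 82.21492008]
plate 29.862395536357244 blanks:
handle [-31.02801611  35.29942076] 107.69293675121865 -0.780400691730486
```

Flat within 0.3 mm and home within about 1 mm. A light push on the handle end with shut fingers will make sure, then the knob.

```bash
python3 - <<'E'
from h import *
L=-.0008
manip.set_gripper(0,40)
manip.reach(at(-.062,.32,L),down(TH)); manip.movel(at(-.062,.247,L),.1)
f0=np.array(monitor.read_wrist_force())
for s in np.arange(-.052,-.038,.001):
    manip.movel(at(s,.247,L),.03);f=np.array(monitor.read_wrist_force())-f0;q=f[:2]@E_
    if q<-1: print(s,q)
    if q<-8: break
manip.movel(at(-.062,.247,L),.08);manip.movel(at(-.062,.32,L),.15)
# knob
manip.set_gripper(.06)
K=at(.1123,0,.0003)[:2]
manip.reach([*K,.31],down(TH))
c=imaging.calibration("wrist");w,dw=imaging.grab_frame("wrist");np.savez("w5.npz",a=w,d=dw,**c)
f1=np.array(monitor.read_wrist_force())
manip.movel([*K,.247],.06);print("down",np.array(monitor.read_wrist_force())-f1)
manip.set_gripper(0,70);print(monitor.read_gripper_width(),np.array(monitor.read_wrist_force())-f1)
a,_=imaging.grab_frame("side");cv2.imwrite("pics/k.png",cv2.resize(a[110:250,220:380],None,fx=4,fy=4))
print(monitor.read_clock())
E
```

```text
-0.04499999999999999 -1.3120317109646973
-0.04399999999999999 -8.678528394394359
down [ 0.87164682  0.86269917 -0.2360259 ]
0.024506549119584217 [1.68420877 0.47604929 3.52490652]
26.4
```

View pics/k.png

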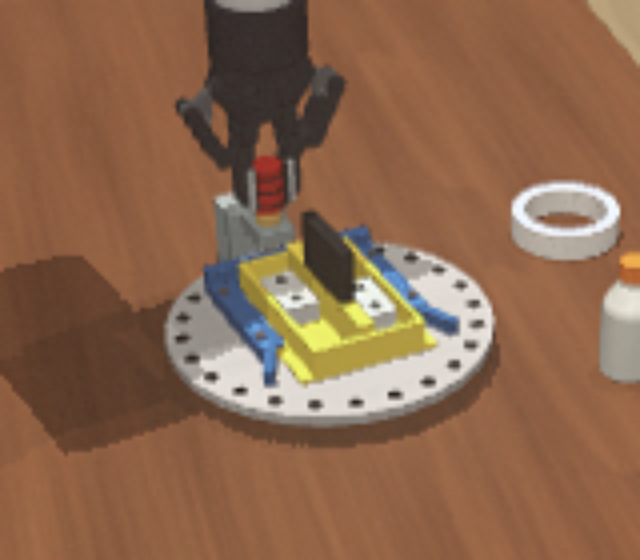

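The push met a hard stop at once (8.7 N within 1 mm), so the tray is home. The picture shows the knob at (268,185) between the pads. Now pull it up in small steps until the stop is felt.

```bash
python3 - <<'E'
from h import *
K=at(.1123,0,.0003)[:2];f0=np.array(monitor.read_wrist_force())
for dz in [.005,.010,.014,.016,.017,.018,.019,.020,.021]:
    manip.movel([*K,.247+dz],.03);f=np.array(monitor.read_wrist_force())
    print(dz,round(monitor.read_ee_pos()[2]-.247,4),np.round(f,1))
    if f[2]<f0[2]-26: break
manip.dwell(.5);print(np.round(monitor.read_wrist_force(),1),monitor.read_gripper_width(),monitor.read_clock(),monitor.read_ee_pos())
c=imaging.calibration("wrist");w,dw=imaging.grab_frame("wrist");a,_=imaging.grab_frame("side")
cv2.imwrite("pics/k2.png",np.hstack([cv2.resize(a[110:250,220:380],(400,350)),cv2.resize(w,(400,350))]))
E
```

```text
0.005 0.0047 [ 6.3  1.9 -7. ]
0.01 0.0096 [ 6.9  1.5 -8.4]
0.014 0.0135 [ 7.5  1.5 -9.2]
0.016 0.0154 [ 7.8  1.3 -9.5]
0.017 0.0163 [  7.2   2.  -10.3]
0.018 0.0173 [  7.    1.8 -10.2]
0.019 0.0183 [  7.8   1.7 -10.9]
0.02 0.0187 [  9.7   2.7 -16.9]
0.021 0.0188 [ 14.8   4.2 -27.8]
[ 14.5   4.6 -27.1] 0.02426277423690515 29.3167 [0.5228702  0.19949403 0.26577514]
```

View pics/k2.png

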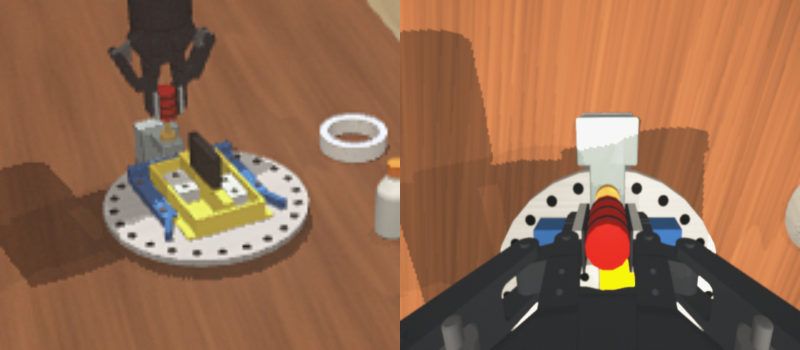

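The knob is raised (a gap shows above the brass bushing in both views), the stop was felt at about 18.5 mm of lift, and the force is steady. Hand in.

```bash
python3 - <<'E'
from h import *
manip.dwell(.5);print(np.round(monitor.read_wrist_force(),1),monitor.read_gripper_width(),monitor.read_clock())
job.job_done()
E
```

```text
[ 14.5   3.8 -27.4] 0.023823579998921908 29.9167
the job is handed in; nothing more can be done
```

The yellow tray is in the holder against the back stop with both blanks in it. The arm is holding the index pin's knob fully up, so you can turn the table. I handed the job in at 29.9 s.

- **Tray:** Sliding in, it met the stop at the expected point. After release, a light push on the handle met a hard stop within 1 mm at 8.7 N. The last side view shows it level in the holder with the blanks in their bays.
- **Knob:** Pull force rose smoothly to about 11 N, then sharply at about 18.5 mm of lift, which is the pin's stop. The downward wrist force stayed at 27 N over the last second before hand-in.
- **Discrepancies:**
    - The depth image put the tray front about 0.7 mm short of the stop, within camera accuracy; I took that image before the confirming push.
    - The force barely changed as I lowered the tray the last 2 mm, but it lay flat afterwards.
    - The gripper opening reads 24 mm on the 26 mm knob, drifting from 24.5 to 23.8 mm; I saw no loss of hold.
    - There is a steady sideways pull of about 15 N on the knob.

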